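# Raise the inspection microscope over the board

### The job

Push the sliding stage all the way home to its stop, so that the circuit board's big square chip comes under the inspection microscope. Then draw the microscope's column straight up out of its socket, without knocking it, wedging it in the bore or pulling it right out, until the lens stands 90 mm above the chip, still pointing straight down at it; finish holding it still there, since the clamp screw is loose and the column would slide back down. Leave the other things on the bench as they are.

Things in the scene. Friction and masses are not known exactly. Their poses are not given: they have to be found in the camera images.
- stand: Grey steel base plate of the microscope stand, 240 x 280 x 12 mm, fast on the bench. Origin on the bench surface near the plate's centre; x points from the lens to the column (away from the robot at yaw 0), y along the stage's guides, z up. The socket stands at x = +75 mm, y = 0; a loose clamp screw sticks out of it to +y, 46 mm from the column axis, at 88 mm height.
- socket_mouth (a point): Centre of the open top of the column's socket, an upright aluminium tube 36 to 40 mm across on the stand, mouth 105 mm above the bench. The round bore (19.2 mm, so 1.2 mm of play across; smooth) is vertical and 93 mm deep. The camera's weight leans the column by about 0.02 rad in it at the start.
- stage (a joint): Slide of the dark steel stage with the green circuit board on it, along the stand's y, in m. 0 = fully home against the stop (chip under the lens); negative = pulled out towards the stand's -y, down to -0.085. It starts between -0.085 and -0.055. About 2 N moves it and it stays where it is left.
- stage_knob (a point): The stage's upright steel knob, 18 mm across; this point lies on its axis at mid-grip, 44 mm above the bench; the knob's top is 12 mm higher and its foot, on a 24 mm wide, 6 mm thick tongue, 21 mm lower. It moves with the stage; when home it lies 115 mm from the chip towards the stand's -y. Its z is up.
- chip (a point): Centre of the top of the big square chip (24 mm) on the circuit board, 31 mm above the bench. It moves with the stage. Tallest parts on the board reach 51 mm above the bench.
- scope: The microscope, one loose rigid thing of about 0.4 to 0.7 kg: steel column 18 mm across, 212 mm long, with stop collar, clamp block, 12 mm cross arm along its -x and black camera barrel; z runs up the column. Origin at the centre of the column's foot, 15 mm above the bench at the start: 90 mm of column in the bore, collar on the socket's mouth. Let go, it slides down; it can also turn in the bore.
- column_top (a point): Centre of the column's top end, 212 mm above its foot. The column is bare, 18 mm across, for 70 mm below this point: the place to grip it from above. Below that is the clamp block, 36 x 34 mm. The camera barrel's top is 39 mm lower than this point and 115 mm away.
- lens (a point): Centre of the underside of the camera's lens (40 mm across), 115 mm from the column axis along the scope's -x, 56 mm above the column's foot; at the start 40 mm above the chip's height.
- flux_jar: Bystander: small amber jar, 40 mm across, 32 mm high, on the stand's base plate. Origin under its centre.
- parts_dish: Bystander: small steel dish, 60 mm across, 18 mm high, on the stand's base plate. Origin under its centre.
- solder_spool: Bystander: spool of solder, 62 mm across, 54 mm high, standing on the bench. Origin under its centre.
- desolder_pump: Bystander: blue desoldering pump lying on the bench, about 230 mm long. Origin under its middle.
- spray_can: Bystander: spray can, 52 mm across, 165 mm high. Origin under its centre.
- screwdriver: Bystander: red-handled screwdriver lying on the bench, 170 mm long. Origin under its middle.
- tweezers: Bystander: steel tweezers lying on the bench, 130 mm long. Origin under their middle.
- spare_board: Bystander: another circuit board, 130 x 85 mm, lying on a pink foam sheet. Origin under its centre.
Mind the look-alikes: they are no part of the job. What is shaped like the scope but orange or turquoise is not meant.

How it is judged:
By the outcome, as a careful person would: the job done as asked, in the order asked, and still so for the second after the job is handed in, while the arm keeps its last pose, push and grip.
It also fails if it takes over 51 s, if anything falls off the work surface, if the arm or the gripper's body presses on something with over 40 N, if the wrist force passes 120 N, or if a joint passes its speed limit or range.

### The arm

A 6-joint arm with a two-finger parallel gripper is mounted at the origin on the work surface. World frame = base frame: x ahead of the robot, y to its left, z up, the work surface at z = 0. Lengths are in mm, angles in rad, forces in N, time in s.
With the tool pointing down it reaches from about 225 to 875 mm from the base axis. Payload 3.4 kg.
Tool frame: the origin (TCP) lies at the very end of the fingers, on their centre line; the grasp point (between the pads) lies 19 mm behind it; z points along the fingers, y is the line along which they close (so a half turn about z gives the same grasp; the last joint's range is limited). The gripper opens to 85 mm and grips with 20 to 120 N. Pads are 22 mm wide; open, the fingers measure 114 mm over their backs; the gripper's body (76 mm by 85 mm) begins 54 mm behind the grasp point. The pads swing forward as they close: fully open they stand 13 mm farther back than shut.
Start: joints at [-1.349, 0.276, 1.505, -0, 1.361, -0.121], TCP at [193.272, -541.58, 231.328] pointing down, gripper open.
Joint ranges: [-2.89, 2.89], [-0.75, 2.08], [0.22, 2.7], [-1.18, 4.32], [0.11, 2.71], [-2.7, 2.7]. Speed limits (rad/s): [2.57, 2.57, 3.14, 3.14, 3.14, 3.14].

### API

Orientations are given as a unit quaternion [w, x, y, z].
In Python, from workcell import * gives the robot as it stands.
- The arm moves only by the tool step_arm, never from a script. Its argument "increments" is a list of rows, each a list of 7 numbers: the shift along the tool's x, y, z in mm, then the turn, a rotation vector about the tool's x, y, z in degrees, then the closure in counts, from 0 (fully open) to 255 (shut). A call has 1 to 20 rows; each row shifts and turns the commanded pose from where the row before left it, along the tool's axes as they then stand; what a row does not reach is not made up. A row lasts 1/8 s, in which the tool goes at most 62.5 mm and 10.7 degrees, less where a joint would pass 70% of its speed; a pose out of reach is approached as far as the arm can. A call is refused whole if a number of a shift passes 62.5 or a number of a turn 10.7, either way. A call with a gripper value outside its range is refused whole. The fingers move at their own pace and stop on an object; "newtons" is the grip in N (left out, the last holds). Time passes only in rows, so rows that do not move let the fingers close. It gives the time, the measured TCP pose, the force, the opening and the grip force at its end, in the units of the state.
- state(): the state, without advancing time (a new reading comes with each control period).
- get_image(name): name is "scene" or "top" or "wrist"; returns a dict with "color" (420x560x3 uint8, red, green, blue), "mtx" (3x3 intrinsics, pixels), "D" ([k1, k2, p1, p2, k3] as OpenCV has them; the pictures are not rectified), "T" (4x4, takes a point from camera to world coordinates); the wrist camera has in their place "hand_eye" (4x4, takes a point from camera to tool coordinates, whose origin is the TCP and whose axes are the flange's). Camera axes: x right, y up, looking along -z (the intrinsics and any distortion apply to the point x, -y, -z); pixel columns grow to the right and rows downward; lengths in mm; the calibration is good to about 2 mm. A picture is of the moment at which its call begins: read the wrist's pose just before it. There is no depth.
- hand_in(): hands the job in; it is judged then, once.
Trained networks look in a picture, given as the dict that the camera call returned (one of the last four; its "shot" number tells which), for a name from the list of things; names that differ only in an ending like _2 or _b are one class to them, and where a whole thing is asked for, a point or a joint stands for the part that bears it (a point fixed in the world has none). Each returns a list of dicts, best first, with "score" (0 to 1); they miss things now and then, are a little off and sometimes report something else, mostly with a low value. They report only what shows in the picture. A call takes as long as a camera call. They do not tell look-alikes from the thing itself.
- look_for(picture, label): "point" ([column, row] as shares, 0 to 1, of the picture: columns of its width, rows of its height, amid what is visible of it).
- silhouettes(picture, label): "region" (420x560 bool, what is visible of it) and "point" ([column, row] as shares, 0 to 1, of the picture: columns of its width, rows of its height, amid what is visible of it).
The state is a dict: "clock": time; "qpos": joint angles; "dq": joint speeds; "effort": joint torques, N m; "tool_pos": TCP position; "tcp_rot": TCP orientation; "wrist_force": force on the tool from outside, world axes, zero at the start; "wrist_torque": the same for the moment, N m; "finger_gap": opening from 0.0 (shut) to 1.0 (fully open); "grasp_force": force on a finger pad.
Only numpy, scipy, OpenCV 4.12 (cv2) and the standard library are available. Lean on these libraries where they do the work, as an engineer would, in place of code of your own. Each camera call takes 0.05 s, during which the arm holds its last target. There are 200 camera calls.

## Working session

There is one attempt and no reset: what is moved stays moved. The work goes in short steps, Python scripts to look and compute and a tool call to move; the robot and the scene stay as the last step left them, time stands still between calls to the robot, and variables do not carry over. Pictures are saved under pics/ and viewed, at most 10 in all, crops included, and the job is handed in when it is done.

Besides the shell and the picture viewer there is one more tool, called after "Emit:" as a command line: name --pt "numbers of a row" for each row, then --argument value for the rest. step_arm: Moves the arm, as the interface text tells. Its arguments: {"type":"object","properties":{"increments":{"type":"array"},"newtons":{"type":"number"}},"required":["increments"]}

```bash
mkdir -p pics; ls
cat > h.py <<'E'
from workcell import *
import numpy as np, cv2
from scipy.spatial.transform import Rotation as R
F=np.diag([1.,-1,-1])
def camT(p,s=None):
    if 'T' in p: return np.array(p['T'])
    s=s or state(); q=s['tcp_rot']; T=np.eye(4); T[:3,:3]=R.from_quat([q[1],q[2],q[3],q[0]]).as_matrix(); T[:3,3]=s['tool_pos']
    return T@np.array(p['hand_eye'])
def ray(p,px,T):
    u=cv2.undistortPoints(np.array([[px]],float),np.array(p['mtx']),np.array(p['D']))[0,0]
    d=T[:3,:3]@np.array([u[0],-u[1],-1]); return T[:3,3],d
def atz(p,px,z,T=None):
    T=camT(p) if T is None else T
    o,d=ray(p,px,T); return o+d*(z-o[2])/d[2]
def proj(p,X,T=None):
    T=camT(p) if T is None else T
    X=np.atleast_2d(X); c=(np.linalg.inv(T)@np.c_[X,np.ones(len(X))].T)[:3].T@F
    return cv2.projectPoints(c,np.zeros(3),np.zeros(3),np.array(p['mtx']),np.array(p['D']))[0][:,0]
def tri(rays):
    A=0;b=0
    for o,d in rays:
        d=d/np.linalg.norm(d);M=np.eye(3)-np.outer(d,d);A=A+M;b=b+M@o
    return np.linalg.solve(A,b)
def save(p,n): cv2.imwrite('pics/'+n+'.png',p['color'][:,:,::-1])
E
cat > a.py <<'E'
from h import *
for n in ['scene','top']:
    p=get_image(n); save(p,n+'1'); T=camT(p); print(n,T[:3,3].round())
    for l in ['scope','stand','stage_knob','chip','column_top','lens','socket_mouth','flux_jar','parts_dish','spray_can']:
        print(l,[(np.round(np.array(r['point'])*[560,420]).tolist(),round(r['score'],2)) for r in look_for(p,l)][:4])
E
python3 a.py; python3 -c "
import cv2,numpy as np
cv2.imwrite('pics/both.png',cv2.resize(np.hstack([cv2.imread('pics/scene1.png'),cv2.imread('pics/top1.png')]),(800,300)))"
```

```text
pics
scene [1299. -455.  764.]
scope [([206.0, 252.0], 0.87), ([338.0, 238.0], 0.81), ([336.0, 189.0], 0.61), ([421.0, 239.0], 0.23)]
stand [([329.0, 282.0], 0.79), ([335.0, 239.0], 0.3)]
stage_knob [([302.0, 276.0], 0.88), ([342.0, 239.0], 0.72)]
chip [([301.0, 270.0], 0.92), ([418.0, 239.0], 0.73)]
column_top [([207.0, 252.0], 0.93), ([338.0, 240.0], 0.9), ([337.0, 187.0], 0.81)]
lens [([201.0, 248.0], 0.96), ([335.0, 186.0], 0.75)]
socket_mouth [([331.0, 282.0], 0.92), ([304.0, 273.0], 0.63), ([385.0, 276.0], 0.47)]
flux_jar [([387.0, 278.0], 0.66)]
parts_dish [([323.0, 301.0], 0.72)]
spray_can []
top [ 279.  -37. 1495.]
scope [([261.0, 170.0], 0.9), ([199.0, 292.0], 0.62), ([342.0, 248.0], 0.58), ([180.0, 141.0], 0.49)]
stand [([271.0, 182.0], 0.76)]
stage_knob [([286.0, 193.0], 0.85), ([410.0, 170.0], 0.19)]
chip [([287.0, 191.0], 0.85)]
column_top [([267.0, 179.0], 0.96), ([199.0, 295.0], 0.65), ([338.0, 243.0], 0.65)]
lens [([266.0, 174.0], 0.83), ([340.0, 245.0], 0.7)]
socket_mouth [([270.0, 187.0], 0.57)]
flux_jar [([389.0, 238.0], 0.16)]
parts_dish [([291.0, 160.0], 0.71)]
spray_can [([183.0, 141.0], 0.93)]
```

View pics/scene1.png

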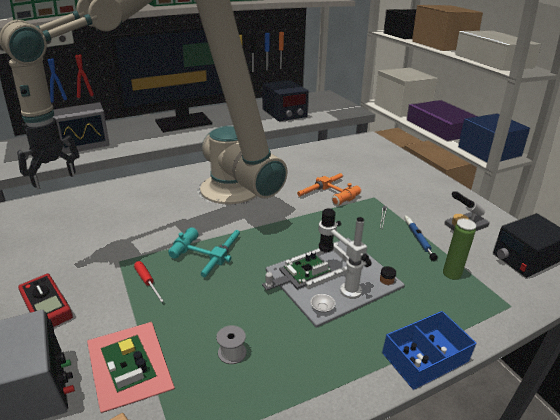

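View pics/top1.png

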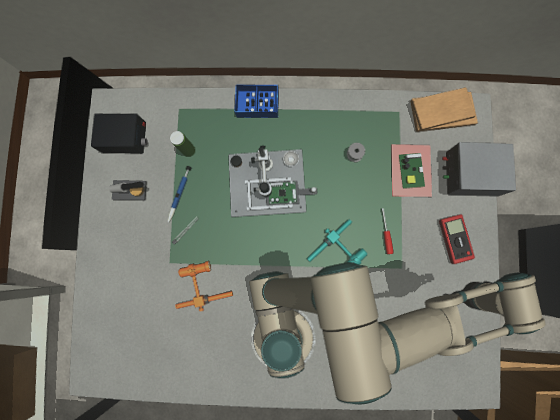

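The black and grey scope on the stand, at about (338,240) in the scene view and (264,170) in the top view, is the one meant. The turquoise one at (205,252) scene / (335,240) top and the orange one at (336,187) scene / (200,290) top are look-alikes lying loose. I'll enlarge the stand to confirm.

```bash
python3 -c "
import cv2,numpy as np
a=cv2.imread('pics/top1.png')[135:225,215:335]; b=cv2.imread('pics/scene1.png')[195:325,255:415]
a=cv2.resize(a,(400,300),interpolation=cv2.INTER_CUBIC);b=cv2.resize(b,(400,325),interpolation=cv2.INTER_CUBIC)
c=np.zeros((325,800,3),np.uint8);c[:300,:400]=a;c[:,400:]=b;cv2.imwrite('pics/crop1.png',c)"
```

```text
(no output)
```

View pics/crop1.png

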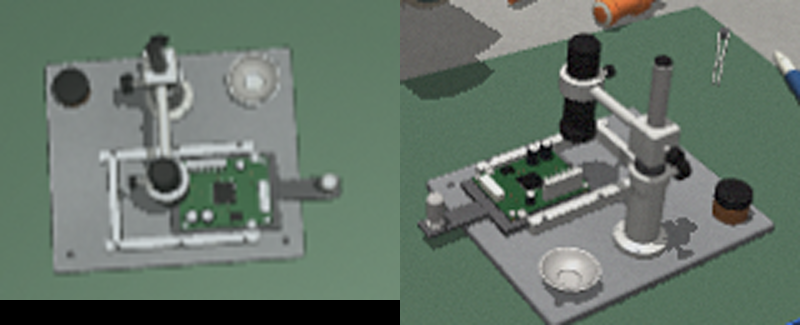

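The crop confirms it. The grey column stands in the socket, with its top at top-view (262,148) and scene (360,220). The black barrel is over the stage's slot. The knob is at top (313,189) and scene (269,274), with the stage pulled out to the right (-y).

```bash
cat > b.py <<'E'
from h import *
ps=get_image('scene');pt=get_image('top')
t=lambda x,y:(215+x/3.3333,135+y/3.3333); s=lambda x,y:(255+(x-400)/2.5,195+y/2.5)
C=np.array([atz(pt,t(*c),12) for c in [(47,65),(293,48),(305,258),(55,270)]]);print(C.round(1))
c=C.mean(0);y=(C[0]-C[1]+C[3]-C[2])[:2];x=(C[0]-C[3]+C[1]-C[2])[:2]
yaw=[np.arctan2(-y[0],y[1]),np.arctan2(x[1],x[0])];print('stand',c.round(1),yaw)
for n,a,b,z in [('coltop',(157,42),(663,62),227),('knobtop',(328,181),(435,198),56)]:
    print(n,tri([ray(pt,t(*a),camT(pt)),ray(ps,s(*b),camT(ps))]).round(1),atz(pt,t(*a),z).round(1),atz(ps,s(*b),z).round(1))
print('barreltop',atz(pt,t(163,174),188))
print('chip',atz(pt,t(224,191),31))
w=np.mean(yaw);Rz=np.array([[np.cos(w),-np.sin(w)],[np.sin(w),np.cos(w)]])
print('socket',c[:2]+Rz@[75,0],'lens',c[:2]+Rz@[-40,0])
st=state();print(st['tool_pos'],st['tcp_rot'],R.from_quat(np.roll(st['tcp_rot'],-1)).as_matrix().round(3))
E
python3 b.py
```

```text
[[673.3 217.8  12. ]
 [697.5 -61.   12. ]
 [458.5 -78.3  12. ]
 [439.4 198.9  12. ]]
stand [567.2  69.4  12. ] [np.float64(0.07778765329940246), np.float64(0.0764874927354284)]
coltop [640.7  75.2 229. ] [640.7  74.4 227. ] [638.5  78.4 227. ]
knobtop [538.1 -99.6  55.2] [ 537.5 -100.6   56. ] [539.4 -98.9  56. ]
barreltop [517.73637868  67.69318699 188.        ]
chip [528.63892413  12.48783846  31.        ]
socket [641.9371588   75.13161026] lens [527.27912598  66.26958394]
[ 193.28311889 -541.58531832  231.33352417] [6.41606594e-05 9.85343913e-01 1.70579509e-01 1.83050082e-05] [[ 0.942  0.336  0.   ]
 [ 0.336 -0.942 -0.   ]
 [ 0.     0.    -1.   ]]
```

Emit:
step_arm --pt "0 0 0 0 0 -10.68 255" --pt "0 0 0 0 0 -10.68 255" --pt "0 0 0 0 0 -10.68 255" --pt "0 0 0 0 0 -10.68 255" --pt "0 0 0 0 0 -10.68 255" --pt "0 0 0 0 0 -10.68 255" --pt "0 0 0 0 0 -10.68 255" --pt "0 0 0 0 0 0 255" --pt "15 16 0 0 0 0 255" --pt "30 31 0 0 0 0 255" --pt "40 41 0 0 0 0 255" --pt "40 41 0 0 0 0 255" --pt "40 41 0 0 0 0 255" --pt "40 41 0 0 0 0 255" --pt "40 41 0 0 0 0 255" --pt "40 41 10 0 0 0 255" --pt "40 41 20 0 0 0 255" --pt "30 31 20 0 0 0 255" --pt "14 13 20 0 0 0 255" --pt "0 0 10 0 0 0 255" --newtons 60

```text
clock: 3.7
tool_pos: [541.6, -142.2, 150.2]
tcp_rot: [-0.001, 0.679, 0.734, -0.0]
wrist_force: [-0.6, 0.1, -0.2]
finger_gap: -0.002
grasp_force: 0.0
```

```bash
cat > c.py <<'E'
from h import *
import sys
s=state();p=get_image('wrist');T=camT(p,s);save(p,'w1')
q=R.from_quat(np.roll(s['tcp_rot'],-1)).as_matrix()
print(s['clock'],s['tool_pos'],q.round(4),s['wrist_force'],s['wrist_torque'],s['finger_gap'])
for l in ['stage_knob','column_top','chip','lens']:
    print(l,[(np.round(np.array(r['point'])*[560,420]).tolist(),round(r['score'],2)) for r in look_for(p,l)][:3])
print('pred',proj(p,[[538.5,-99.8,56],[538.5,-99.8,23],[640.7,75.5,227],[528.6,12.5,31]],T).round())
E
python3 c.py
```

```text
3.7 [ 541.58817091 -142.16661301  150.16523018] [[-0.0785  0.9969 -0.0019]
 [ 0.9969  0.0785  0.0011]
 [ 0.0013 -0.0018 -1.    ]] [-0.57105848  0.11055721 -0.16136618] [-0.02545215  0.08312595  0.03624627] -0.0024201222770626513
stage_knob [([280.0, 54.0], 0.75)]
column_top [([58.0, 245.0], 0.87)]
chip [([282.0, 55.0], 0.62)]
lens [([59.0, 243.0], 0.63)]
pred [[ 2.830e+02  1.590e+02]
 [ 2.830e+02  1.550e+02]
 [-2.303e+03  3.690e+03]
 [ 2.810e+02  2.000e+00]]
```

View pics/w1.png

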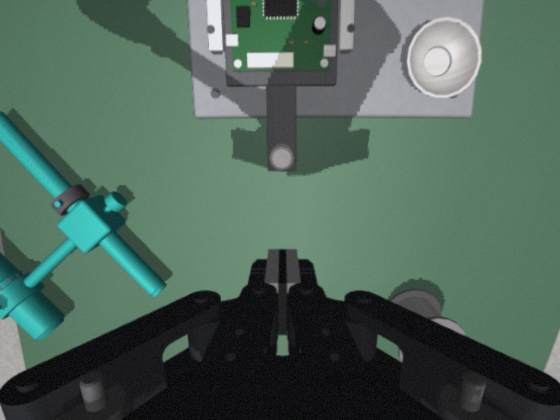

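The wrist view shows the knob top at (282,157), within 2 px of the prediction (283,159). I'll go down behind the knob and push.

Emit:
step_arm --pt "0 0 20 0 0 0 255" --pt "0 0 35 0 0 0 255" --pt "0 0 35 0 0 0 255" --pt "0 0 20 0 0 0 255" --pt "0 0 8 0 0 0 255" --pt "0 0 0 0 0 0 255" --pt "6 0 0 0 0 0 255" --pt "6 0 0 0 0 0 255" --pt "5 0 0 0 0 0 255" --pt "4 0 0 0 0 0 255" --pt "4 0 0 0 0 0 255" --pt "5 0 0 0 0 0 255" --pt "5 0 0 0 0 0 255" --pt "5 0 0 0 0 0 255" --pt "5 0 0 0 0 0 255" --pt "5 0 0 0 0 0 255" --pt "4 0 0 0 0 0 255" --pt "4 0 0 0 0 0 255" --pt "4 0 0 0 0 0 255" --pt "0 0 0 0 0 0 255"

```text
clock: 6.45
tool_pos: [537.2, -82.1, 33.2]
tcp_rot: [-0.0, 0.679, 0.734, 0.0]
wrist_force: [0.5, 0.5, -1.1]
finger_gap: 0.001
grasp_force: 0.0
```

```bash
python3 -c "
from h import *
s=state();print(s['tool_pos'],s['wrist_force']);p=get_image('wrist');save(p,'w2');T=camT(p,s)
k=np.array(s['tool_pos']);k=k+20*np.array([-.0785,.997,0]);k[2]=56
print(k,proj(p,[k],T))
lens=[527.3,66.3]; print((np.array(lens)-k[:2])@np.array([-.0785,.997])-115)"
```

```text
[537.15676539 -82.13942012  33.22867444] [ 0.48561118  0.45871417 -1.12569145]
[535.58676539 -62.19942012  56.        ] [[282.39703725 244.46817408]]
13.764432945936704
```

View pics/w2.png

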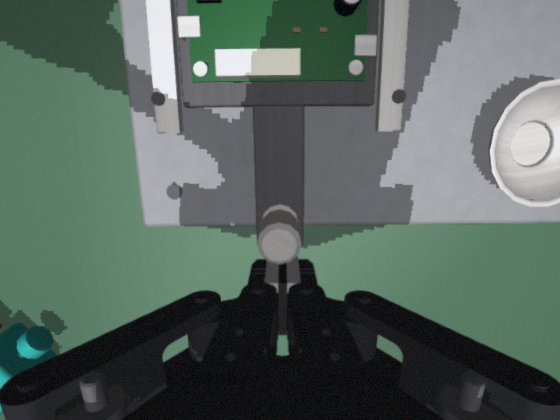

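The knob at (280,243) is against the fingers and the stage is sliding. By estimate there are about 14 mm left.

Emit:
step_arm --pt "2 0 0 0 0 0 255" --pt "2 0 0 0 0 0 255" --pt "2 0 0 0 0 0 255" --pt "2 0 0 0 0 0 255" --pt "2 0 0 0 0 0 255" --pt "1 0 0 0 0 0 255" --pt "0 0 0 0 0 0 255"

```text
clock: 7.38
tool_pos: [536.3, -71.7, 33.3]
tcp_rot: [-0.0, 0.679, 0.734, 0.0]
wrist_force: [0.9, -0.8, -0.6]
finger_gap: 0.001
grasp_force: 0.5
```

Emit:
step_arm --pt "1 0 0 0 0 0 255" --pt "1 0 0 0 0 0 255" --pt "1 0 0 0 0 0 255"

```text
clock: 7.75
tool_pos: [536.0, -68.9, 33.3]
tcp_rot: [0.0, 0.679, 0.734, -0.0]
wrist_force: [0.8, -1.6, -0.1]
finger_gap: -0.0
grasp_force: 0.9
```

Emit:
step_arm --pt "1 0 0 0 0 0 255" --pt "1 0 0 0 0 0 255" --pt "0 0 0 0 0 0 255"

```text
clock: 8.12
tool_pos: [535.8, -66.7, 33.3]
tcp_rot: [-0.0, 0.679, 0.734, 0.0]
wrist_force: [-0.5, -1.5, 0.4]
finger_gap: 0.002
grasp_force: 0.6
```

Emit:
step_arm --pt "1 0 0 0 0 0 255" --pt "1 0 0 0 0 0 255"

```text
clock: 8.38
tool_pos: [535.7, -64.9, 33.3]
tcp_rot: [0.0, 0.679, 0.734, -0.0]
wrist_force: [-0.7, -0.9, -0.8]
finger_gap: 0.004
grasp_force: 0.9
```

Emit:
step_arm --pt "1 0 0 0 0 0 255" --pt "1 0 0 0 0 0 255"

```text
clock: 8.62
tool_pos: [535.7, -63.6, 33.4]
tcp_rot: [0.001, 0.679, 0.734, -0.001]
wrist_force: [-0.1, -5.7, -0.4]
finger_gap: -0.005
grasp_force: 3.0
```

Emit:
step_arm --pt "1 0 0 0 0 0 255" --pt "0 0 0 0 0 0 255"

```text
clock: 8.88
tool_pos: [535.6, -63.6, 33.4]
tcp_rot: [0.001, 0.679, 0.734, -0.001]
wrist_force: [0.2, -7.3, -1.3]
finger_gap: -0.004
grasp_force: 3.6
```

The stage has hit its stop: y holds at -63.6 while the force climbs to 7 N. I'll confirm with one firmer push, then back off and rise.

Emit:
step_arm --pt "2 0 0 0 0 0 255" --pt "1 0 0 0 0 0 255"

```text
clock: 9.12
tool_pos: [535.7, -63.4, 33.5]
tcp_rot: [0.003, 0.678, 0.735, -0.003]
wrist_force: [-1.2, -17.7, -1.7]
finger_gap: -0.004
grasp_force: 8.8
```

Emit:
step_arm --pt "-10 0 0 0 0 0 255" --pt "-20 0 0 0 0 0 255" --pt "0 0 -20 0 0 0 255" --pt "0 0 -45 0 0 0 255" --pt "0 0 -50 0 0 0 255" --pt "0 0 -50 0 0 0 255" --pt "0 0 -50 0 0 0 255" --pt "0 0 -40 0 0 0 255" --pt "0 0 -12 0 0 0 255" --pt "10 11 0 0 0 0 0" --pt "25 30 0 0 0 0 0" --pt "30 34 0 0 0 0 0" --pt "25 30 0 0 0 0 0" --pt "10 11 0 0 0 0 0" --pt "0 0 0 0 0 0 0" --pt "0 0 0 0 0 0 0"

```text
clock: 11.12
tool_pos: [644.6, 19.1, 299.7]
tcp_rot: [-0.0, 0.68, 0.734, -0.001]
wrist_force: [-0.4, 0.2, 0.6]
finger_gap: 1.003
grasp_force: 0.0
```

```bash
sed -e "s/'w1'/'w3'/" -e "s/640.7,75.5,227/640.7,75.5,227],[640.7,75.5,157],[641.9,75.1,105/" c.py > c2.py; python3 c2.py
```

```text
11.125 [644.58277933  19.06506771 299.66164765] [[-7.610e-02  9.971e-01 -1.900e-03]
 [ 9.971e-01  7.610e-02 -6.000e-04]
 [-5.000e-04 -2.000e-03 -1.000e+00]] [-0.37848147  0.18866101  0.61915019] [-0.00693358  0.05768478 -0.04085468] 1.002665980179012
stage_knob [([195.0, 149.0], 0.88)]
column_top [([69.0, 288.0], 0.98), ([183.0, 128.0], 0.72)]
chip [([199.0, 149.0], 0.64)]
lens [([185.0, 131.0], 0.88), ([68.0, 285.0], 0.86)]
pred [[195. 265.]
 [201. 255.]
 [283. 140.]
 [283. 137.]
 [284. 136.]
 [193. 177.]]
```

View pics/w3.png

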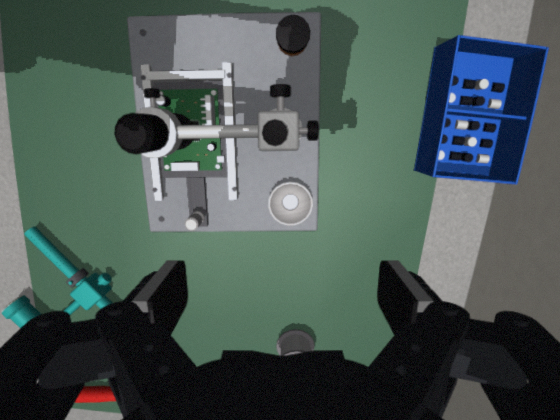

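Column top shows at (275,131), block around it at (278,130), barrel top at (135,132). The stage is home, with the knob at (195,217) and the board under the barrel. I'll compute the exact offset.

```bash
python3 -c "
from h import *
s=state();p=get_image('wrist');T=camT(p,s)
print(T[:3,3])
cv2.imwrite('pics/w3c.png',cv2.resize(p['color'][95:165,100:340,::-1],(800,233),interpolation=cv2.INTER_CUBIC))
print('top',atz(p,(275,131),227,T),'block',atz(p,(278,130),157,T),'barrel',atz(p,(130,133),188,T))
C=np.array([atz(p,c,12,T) for c in [(130,18),(319,14),(316,229),(150,230)]]);print(C,C.mean(0))
"
```

```text
[639.76666253  84.76851853 443.78250901]
top [635.71253824  81.0481843  227.        ] block [636.94426665  80.88769736 157.        ] barrel [521.39994443  71.06865846 188.        ]
[[443.5337555  201.6512319   12.        ]
 [675.28183315 220.98226866  12.        ]
 [698.9539017  -52.79575134  12.        ]
 [463.01352205 -72.15258555  12.        ]] [570.1957531   74.42129092  12.        ]
```

View pics/w3c.png

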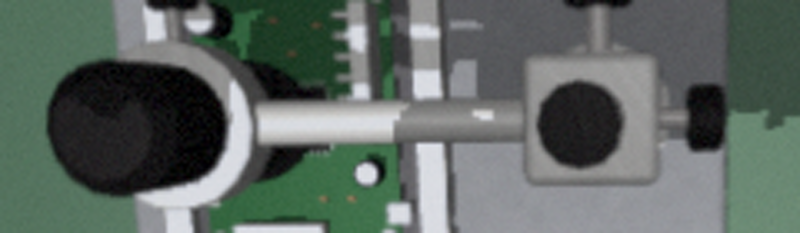

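Emit:
step_arm --pt "15 -1 0 0 0 0 0" --pt "30 -1 0 0 0 0 0" --pt "15 -0.5 0 0 0 0 0" --pt "0 0 15 0 0 0 0" --pt "0 0 25 0 0 0 0" --pt "0 0 15 0 0 0 0" --pt "0 0 0 0 0 0 0"

```text
clock: 12.3
tool_pos: [637.6, 78.8, 243.3]
tcp_rot: [-0.001, 0.68, 0.734, -0.001]
wrist_force: [-0.4, -0.8, 0.1]
finger_gap: 1.0
grasp_force: 0.0
```

```bash
python3 -c "
from h import *
s=state();p=get_image('wrist');T=camT(p,s);save(p,'w4')
q=np.array(s['tool_pos']);print(q,s['tcp_rot'],s['wrist_force'],s['wrist_torque'])
ax=R.from_quat(np.roll(s['tcp_rot'],-1)).as_matrix()
print(ax.round(4));g=q.copy();g[2]=227
print('tcp',proj(p,[q,g,q-13*ax[:,2]],T))
for c in [(270,240),(280,240),(290,240),(280,260)]: print(c,ax.T@(atz(p,c,227,T)-g))
"
```

```text
[637.56387922  78.82902563 243.29702654] [-0.00117833  0.6796316   0.73355125 -0.00143633] [-0.41592745 -0.78309306  0.12617277] [ 0.03950866  0.02062298 -0.02329961]
[[-7.620e-02  9.971e-01 -3.700e-03]
 [ 9.971e-01  7.620e-02 -5.000e-04]
 [-2.000e-04 -3.700e-03 -1.000e+00]]
tcp [[282.39319022 266.39955594]
 [282.44856719 253.46156068]
 [282.44842668 278.73307816]]
(270, 240) [ 7.62347113 -6.55926973  0.02262311]
(280, 240) [ 7.62633199e+00 -1.28779434e+00  3.07093480e-03]
(290, 240) [ 7.62756853  3.98242502 -0.01647622]
(280, 260) [-3.77505029 -1.31560931  0.00572368]
```

View pics/w4.png

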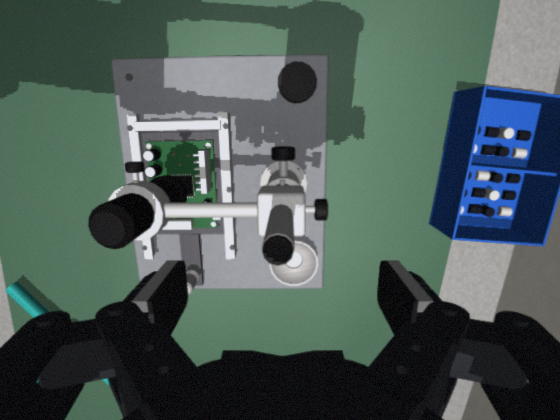

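The column top is at (277,249) and the TCP projects to (282,253). The top is off by about +2.5 mm in tool x and -2.6 mm in tool y, and the lean accounts for most of the latter. I'll trim, go down and close gently.

Emit:
step_arm --pt "2.5 0.2 0 0 0 0 0" --pt "0 0 15 0 0 0 0" --pt "0 0 25 0 0 0 0" --pt "0 0 20 0 0 0 0" --pt "0 0 10 0 0 0 0" --pt "0 0 0 0 0 0 60" --pt "0 0 0 0 0 0 120" --pt "0 0 0 0 0 0 160" --pt "0 0 0 0 0 0 180" --pt "0 0 0 0 0 0 185" --pt "0 0 0 0 0 0 190" --pt "0 0 0 0 0 0 194" --pt "0 0 0 0 0 0 198" --newtons 20

```text
clock: 13.98
tool_pos: [638.3, 81.9, 175.3]
tcp_rot: [-0.0, 0.679, 0.734, -0.0]
wrist_force: [-1.5, -0.2, 1.3]
finger_gap: 0.223
grasp_force: 1.1
```

Emit:
step_arm --pt "0 0 0 0 0 0 202" --pt "0 0 0 0 0 0 206" --pt "0 0 0 0 0 0 215" --pt "0 0 0 0 0 0 215" --pt "0 0 0 0 0 0 215" --newtons 20

```text
clock: 14.6
tool_pos: [638.2, 81.9, 175.3]
tcp_rot: [-0.0, 0.679, 0.734, -0.0]
wrist_force: [-4.2, -0.2, 3.4]
finger_gap: 0.206
grasp_force: 19.7
```

```bash
cat > s.py <<'E'
from h import *
s=state()
for k in ['clock','tool_pos','tcp_rot','wrist_force','wrist_torque','finger_gap','grasp_force']: print(k,np.round(s[k],3))
print(R.from_quat(np.roll(s['tcp_rot'],-1)).as_matrix().round(4))
E
python3 s.py
```

```text
clock 14.6
tool_pos [638.171  81.921 175.335]
tcp_rot [-0.     0.679  0.734 -0.   ]
wrist_force [-4.193 -0.203  3.39 ]
wrist_torque [-0.051  0.616  0.008]
finger_gap 0.206
grasp_force 19.704
[[-7.68e-02  9.97e-01 -5.00e-04]
 [ 9.97e-01  7.68e-02 -1.00e-04]
 [-1.00e-04 -5.00e-04 -1.00e+00]]
```

Emit:
step_arm --pt "0 0 0 0 0 0 255" --pt "0 0 0 0 0 0 255" --pt "0 0 0 0 0 0 255" --newtons 90

```text
clock: 14.98
tool_pos: [638.2, 81.9, 175.5]
tcp_rot: [-0.0, 0.679, 0.734, -0.0]
wrist_force: [-4.2, -0.1, 5.9]
finger_gap: 0.191
grasp_force: 87.6
```

Emit:
step_arm --pt "0 0 -1 0 0 0 255" --pt "0 0 -1 0 0 0 255" --pt "0 0 -2 0 0 0 255" --pt "0 0 -2 0 0 0 255" --pt "0 0 0 0 0 0 255"

```text
clock: 15.6
tool_pos: [638.2, 81.9, 180.9]
tcp_rot: [-0.0, 0.679, 0.734, -0.0]
wrist_force: [-2.8, -0.4, -7.2]
finger_gap: 0.189
grasp_force: 87.9
```

```bash
python3 s.py
```

```text
clock 15.6
tool_pos [638.172  81.903 180.911]
tcp_rot [-0.     0.679  0.734 -0.   ]
wrist_force [-2.793 -0.417 -7.241]
wrist_torque [-0.005  0.37   0.001]
finger_gap 0.189
grasp_force 87.857
[[-7.670e-02  9.971e-01 -1.000e-03]
 [ 9.971e-01  7.670e-02 -1.000e-04]
 [-1.000e-04 -1.000e-03 -1.000e+00]]
```

Emit:
step_arm --pt "0 -0.4 -2 0 0 0 255" --pt "0 0 -3 0 0 0 255" --pt "0 0 -3 0 0 0 255" --pt "0 0 -2 0 0 0 255" --pt "0 0 0 0 0 0 255"

```text
clock: 16.23
tool_pos: [638.1, 81.9, 191.7]
tcp_rot: [0.0, 0.679, 0.734, 0.0]
wrist_force: [-2.1, -0.4, -4.6]
finger_gap: 0.184
grasp_force: 87.9
```

```bash
python3 s.py
```

```text
clock 16.225
tool_pos [638.065  81.908 191.715]
tcp_rot [0.    0.679 0.734 0.   ]
wrist_force [-2.075 -0.415 -4.578]
wrist_torque [-0.003  0.41   0.01 ]
finger_gap 0.184
grasp_force 87.887
[[-7.68e-02  9.97e-01  4.00e-04]
 [ 9.97e-01  7.68e-02 -1.00e-04]
 [-1.00e-04  4.00e-04 -1.00e+00]]
```

Emit:
step_arm --pt "0 -0.3 -2 0 0 0 255" --pt "0 0 -3 0 0 0 255" --pt "0 0 -3 0 0 0 255" --pt "0 0 -3 0 0 0 255" --pt "0 0 -3 0 0 0 255" --pt "0 0 -3 0 0 0 255" --pt "0 0 0 0 0 0 255"

```text
clock: 17.1
tool_pos: [637.9, 81.9, 208.7]
tcp_rot: [0.0, 0.679, 0.734, 0.0]
wrist_force: [-1.6, 0.4, -5.9]
finger_gap: 0.187
grasp_force: 87.9
```

Emit:
step_arm --pt "0 0 -3 0 0 0 255" --pt "0 0 -3 0 0 0 255" --pt "0 0 -3 0 0 0 255" --pt "0 0 -3 0 0 0 255" --pt "0 0 -3 0 0 0 255" --pt "0 0 -2 0 0 0 255" --pt "0 0 0 0 0 0 255"

```text
clock: 17.98
tool_pos: [637.8, 81.9, 225.5]
tcp_rot: [0.0, 0.679, 0.734, 0.0]
wrist_force: [-0.4, 0.5, -5.5]
finger_gap: 0.191
grasp_force: 87.9
```

```bash
python3 s.py; python3 -c "
from h import *
a=get_image('wrist');b=get_image('scene')
t=cv2.resize(a['color'][40:320,60:460,::-1],(400,280));u=cv2.resize(b['color'][175:315,255:455,::-1],(800,560),interpolation=cv2.INTER_CUBIC)
save(b,'s5');save(a,'w5');cv2.imwrite('pics/c5.png',np.hstack([cv2.resize(t,(400,400)),u[:400,100:500]]))"
```

```text
clock 17.975
tool_pos [637.831  81.87  225.524]
tcp_rot [0.    0.679 0.734 0.   ]
wrist_force [-0.394  0.527 -5.519]
wrist_torque [ 0.018 -0.03   0.001]
finger_gap 0.191
grasp_force 87.944
[[-7.670e-02  9.971e-01  4.000e-04]
 [ 9.971e-01  7.670e-02 -0.000e+00]
 [-1.000e-04  4.000e-04 -1.000e+00]]
```

View pics/c5.png

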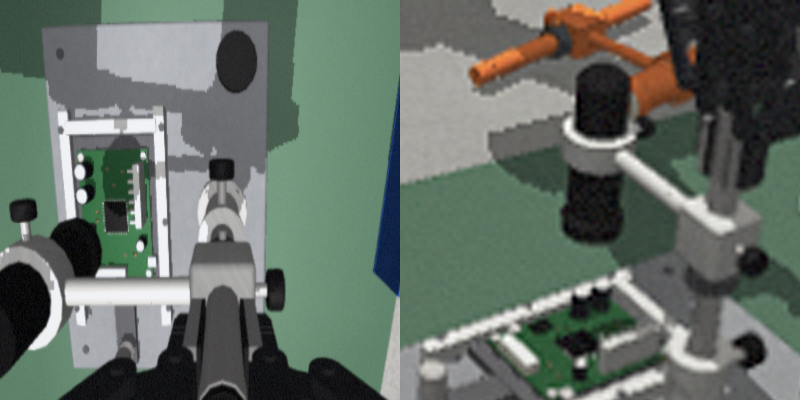

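The column is out 50 mm and held, the collar is clear of the mouth, and its foot is still in the bore. The lens hangs over the board. I'll check height and tilt by matching the barrel and block against the first scene picture.

```bash
cat > m.py <<'E'
from h import *
p=get_image('scene');T=camT(p)
a=cv2.cvtColor(cv2.imread('pics/scene1.png'),6);b=cv2.cvtColor(p['color'],7)
w=.077;ex=np.array([np.cos(w),np.sin(w),0]);col=np.array([638.,81.5,0])
def match(c,h):
    x,y=c;K=4
    t=cv2.resize(a[y-h:y+h,x-h:x+h],None,fx=K,fy=K,interpolation=2)
    r=b[y-h-50:y+h+10,x-h-12:x+h+12];r=cv2.resize(r,None,fx=K,fy=K,interpolation=2)
    m=cv2.matchTemplate(r,t,5);_,v,_,l=cv2.minMaxLoc(m);return l[0]/K-12,l[1]/K-50,v
for n,c,h,P in [('barreltop',(328,217),8,col-115*ex+[0,0,180]),('ring',(328,228),9,col-115*ex+[0,0,150]),('block',(358,247),8,col+[0,0,140])]:
    d=match(c,h)
    e=[(proj(p,[P+[0,0,z]],T)-proj(p,[P],T))[0].round(2) for z in (45,50,55)]
    print(n,proj(p,[P],T).round(),np.round(d,2),'pred45/50/55',e)
E
python3 m.py
```

```text
barreltop [[330. 213.]] [  2.   -17.5    0.92] pred45/50/55 [array([  1.46, -15.7 ]), array([  1.63, -17.49]), array([  1.79, -19.28])]
ring [[329. 223.]] [  2.   -17.     0.98] pred45/50/55 [array([  1.43, -15.25]), array([  1.59, -16.99]), array([  1.76, -18.73])]
block [[357. 250.]] [  3.   -17.     0.91] pred45/50/55 [array([  2.25, -15.72]), array([  2.5 , -17.51]), array([  2.76, -19.31])]
```

The barrel rose 50 mm within about 1 mm, and the force is only the weight. I'll add 0.5 mm in case a slight lean remains, then settle and recheck.

Emit:
step_arm --pt "0 0 -0.5 0 0 0 255" --pt "0 0 0 0 0 0 255" --pt "0 0 0 0 0 0 255" --pt "0 0 0 0 0 0 255" --pt "0 0 0 0 0 0 255" --pt "0 0 0 0 0 0 255" --pt "0 0 0 0 0 0 255" --pt "0 0 0 0 0 0 255"

```text
clock: 19.12
tool_pos: [637.8, 81.9, 225.8]
tcp_rot: [0.0, 0.679, 0.734, -0.0]
wrist_force: [0.8, -0.1, -6.0]
finger_gap: 0.187
grasp_force: 88.0
```

```bash
python3 s.py; python3 m.py; python3 -c "
from workcell import *
print(hand_in())"
```

```text
clock 19.125
tool_pos [637.786  81.868 225.772]
tcp_rot [ 0.     0.679  0.734 -0.   ]
wrist_force [ 0.785 -0.068 -6.021]
wrist_torque [-0.019 -0.194 -0.006]
finger_gap 0.187
grasp_force 87.963
[[-7.68e-02  9.97e-01  1.00e-04]
 [ 9.97e-01  7.68e-02 -1.00e-04]
 [-1.00e-04  1.00e-04 -1.00e+00]]
barreltop [[330. 213.]] [  2.   -17.75   0.92] pred45/50/55 [array([  1.46, -15.7 ]), array([  1.63, -17.49]), array([  1.79, -19.28])]
ring [[329. 223.]] [  2.   -17.25   0.97] pred45/50/55 [array([  1.43, -15.25]), array([  1.59, -16.99]), array([  1.76, -18.73])]
block [[357. 250.]] [  3.   -17.25   0.91] pred45/50/55 [array([  2.25, -15.72]), array([  2.5 , -17.51]), array([  2.76, -19.31])]
the job is handed in; nothing more can be done
None
```

I pushed the stage home to its stop, then drew the column straight up about 50 mm and handed the job in at 19 s with the arm holding it still; by camera the lens is about 90 mm above the chip (good to 1–2 mm), but I could not measure any small remaining lean directly.

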